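# Set the dial indicator in the comparator stand

## Task

Take the larger dial indicator out of the wooden rack and pass its stem down through the eye of the comparator stand's arm, so that its plunger rests on the pencil cross on the keystick below. Hold it there upright, its dial facing straight away from the stand's column, lowered until the plunger is pushed in about 4 mm, without forcing the stem sideways in the eye or disturbing the keystick or anything else. Finish while still holding it like that: I will then tighten the clamp screw.

Things in the scene. Friction and masses are not known exactly. Their poses are not given: they have to be found in the camera images.
- indicator: larger dial indicator, stem down in a rack hole: steel case 57 mm across, 22 mm thick, white dial facing its -x, y across the dial, z up the stem's axis. Origin: underside of its 16 mm boss (resting on the rack), on that axis. Above it: case centre 32.5 mm, case top 61, spindle cap 69. Below: stem 9 mm thick, 26 mm long, then the thin plunger, tip at 44 mm when free. 0.12 to 0.24 kg
- case (a point): centre of the indicator's round case, 32.5 mm above its origin; axes as the indicator
- glass (a point): centre of the indicator's dial face, 12.5 mm to -x of the case centre
- stem_end (a point): lower end of the indicator's stem, on its axis, 26 mm below its origin
- tip (a point): lower tip of the indicator's plunger, on the stem's axis; 44 mm below the origin when free, it moves up into the stem as it is pressed
- plunger (a joint): how far the indicator's plunger is pressed in: 0 free, 0.010 m at the end of its travel; a light spring, 0.6 N when free and 0.09 N more for each mm. The needle points to 12 o'clock when free and turns one full turn clockwise for 10 mm
- rack: fixed wooden block 75 x 220 mm, 50 mm high, with two holes 10.5 mm wide right through it, 55 mm either side of its middle along its y. Origin: centre of its underside. The larger indicator stands in one, a smaller one in the other; dials face about to the rack's -x
- small_indicator: the smaller dial indicator, case 40 mm in diameter and 18 mm thick, in the rack's other hole, its top 50 mm above the rack; leave it there. Origin as for the larger one
- stand: fixed comparator stand: grey base 200 x 130 mm, steel platen 36 mm above the table, round column 25 mm thick, 180 mm tall, 65 mm to +x of the origin, arm from it to -x, 14 mm thick, its top at 88 mm, ending in a 32 x 30 mm block with the eye. Origin: underside of the base, 10 mm to +x of its middle; z up. The indicator's dial is to face the stand's -x
- eye (a point): centre of the eye's upper mouth, 88 mm above the table, 40 mm to -x of the stand's origin (105 mm from the column's axis): an upright hole 11 mm wide through the 14 mm thick arm, chamfered 2 mm at the mouth; its clamp screw is slack. Axes as the stand's
- keystick: loose wooden piano keystick blank 22 x 260 mm, 22 mm high, lying on the stand's platen under the eye, along the stand's y. Origin: centre of its underside
- mark (a point): crossing of the two pencil lines on the keystick's top, 58 mm above the table, straight below the eye (within 1 mm)
- spare_key: bystander: a loose keystick blank without pencil cross, 22 x 260 x 22 mm, on the table
- caul_a: bystander: brass bushing caul, 12 x 10 x 20 mm, on the table
- caul_b: bystander: brass bushing caul, 12 x 10 x 20 mm, on the table
- caul_c: bystander: brass bushing caul, 12 x 10 x 20 mm, on the table
- screwdriver: bystander: screwdriver lying on the table
- glue: bystander: white glue bottle 52 mm wide, 130 mm tall, standing on the table

How it is judged:
By the outcome, as a careful person would: the job done as asked, in the order asked, and still so for the second after the job is handed in, while the arm keeps its last pose, push and grip.
It also fails if it takes over 45 s, if anything falls off the work surface, if the arm or the gripper's body presses on something with over 40 N, if the wrist force passes 120 N, or if a joint passes its speed limit or range.

## Robot

A 6-joint arm with a two-finger parallel gripper is mounted at the origin on the work surface. World frame = base frame: x ahead of the robot, y to its left, z up, the work surface at z = 0. Lengths are in m, angles in rad, forces in N, time in s.
With the tool pointing down it reaches from about 0.3 to 0.875 m from the base axis. Payload 6.4 kg.
Tool frame: the origin (TCP) lies at the very end of the fingers, on their centre line; the grasp point (between the pads) lies ctrl.grip_point_offset behind it (ctrl.grip_point_offset is the distance from the TCP to the grasp point, in m); z points along the fingers, x is the direction in which the jaws open and shut, and the axes are right-handed (so a half turn about z gives the same grasp; the last joint's range is limited). The gripper opens to 85 mm and grips with 20 to 120 N. Pads are 22 mm wide; open, the fingers measure 114 mm over their backs; the gripper's body (76 mm by 85 mm) begins 54 mm behind the grasp point. The pads swing forward as they close: fully open they stand 13 mm farther back than shut.
Start: joints at [0.935, 0.181, 1.607, -0, 1.354, -0.206], TCP at [0.24, 0.523, 0.231] pointing down, gripper open.
Joint ranges: [-2.99, 2.99], [-0.89, 2.07], [0.3, 2.58], [-1.14, 4.28], [0, 2.63], [-3.12, 3.12]. Speed limits (rad/s): [2.57, 2.57, 3.01, 3.14, 3.14, 3.14].

## Interface

Orientations are given as a unit quaternion [w, x, y, z].
In Python, from bench import get_obs, viewer, workorder, ctrl gives the robot as it stands. The module is installed in compiled form; this text tells all that it offers.
- The arm moves only by the tool move_arm, never from a script. Its argument "increments" is a list of rows, each an object of numbers: "tx", "ty", "tz": the shift along the tool's x, y, z in m; "turn": the turn about the tool's z in degrees. A call has 1 to 20 rows; each row is the pose to reach, as a shift and turn from the pose commanded when the call began, along the tool's axes at that moment; what a row does not reach only later rows make up. A row lasts 1/12 s, in which the tool goes at most 41.7 mm and 7.16 degrees, less where a joint would pass 70% of its speed; a pose out of reach is approached as far as the arm can. A call with a gripper value outside its range is refused whole. "gripper" is the opening, from 0 (shut) to 1 (fully open), set as the call begins (left out, the last holds). The fingers move at their own pace and stop on an object; the grip force is fixed at half the most. Time passes only in rows, so rows that repeat a pose let the fingers close. It gives the time, the measured TCP pose, the force and the opening at its end, in the units of the state.
- get_obs(): the state, without advancing time (a new reading comes with each control period).
- viewer.camera(name): name is "side" or "top" or "wrist"; returns (picture, depth): 384x512x3 uint8, red, green, blue; 384x512 float32, m along the optical axis (not along the pixel's ray), 0 where there is no reading.
- viewer.get_calibration(name): a dict with "intrinsics" (3x3 intrinsics, pixels), "k1" (the pictures are not rectified: a ray, as slopes to the right and down, at radius r is drawn at 1 + k1 r^2 times it, then the intrinsics apply), "origin" and "attitude" of the camera in the world. Camera axes: x right, y up, looking along -z (the intrinsics and any distortion apply to the point x, -y, -z); pixel columns grow to the right and rows downward; lengths in m; the calibration is good to about 2 mm. A picture is of the moment at which its call begins: read the wrist's pose just before it. get_calibration takes no time and is no camera call; for the wrist camera it gives the pose at the moment of the call.
- workorder.hand_in(): hands the job in, once; it reports no verdict.
The state is a dict: "time_s": time; "q": joint angles; "dq": joint speeds; "joint_efforts": joint torques, N m; "eef_pos": TCP position; "eef_rot": TCP orientation; "wrist_force": force on the tool from outside, world axes, zero at the start; "torque": the same for the moment, N m; "opening": opening from 0.0 (shut) to 1.0 (fully open).
Only numpy, scipy, OpenCV 4.12 (cv2) and the standard library are available. Lean on these libraries where they do the work, as an engineer would, in place of code of your own. Each camera call takes 0.05 s, during which the arm holds its last target.

## Working session

There is one attempt and no reset: what is moved stays moved. The work goes in short steps, Python scripts to look and compute and a tool call to move; the robot and the scene stay as the last step left them, time stands still between calls to the robot, and variables do not carry over. Pictures are saved under pics/ and viewed, and the job is handed in when it is done.

Besides the shell and the picture viewer there is one more tool, called after "Request:" as name([rows], argument=value, ...), one row to a line, values as JSON. move_arm: Moves the arm, as the interface text tells. Its arguments: {"type":"object","properties":{"increments":{"type":"array"},"gripper":{"type":"number"}},"required":["increments"]}

```bash
mkdir -p pics; cat > h.py <<'E'
import numpy as np, cv2
from bench import get_obs, viewer, workorder, ctrl
from scipy.spatial.transform import Rotation as R
def rot(a):
    a=np.array(a,float)
    return a if a.shape==(3,3) else R.from_quat([a[1],a[2],a[3],a[0]]).as_matrix()
def rays(c,uv):
    K=np.array(c['intrinsics']);uv=np.atleast_2d(np.array(uv,float))
    s=cv2.undistortPoints(uv.reshape(-1,1,2),K,np.array([c['k1'],0,0,0,0.])).reshape(-1,2)
    d=np.c_[s[:,0],-s[:,1],-np.ones(len(s))]
    return np.array(c['origin']),d@rot(c['attitude']).T
def onplane(c,uv,z):
    o,d=rays(c,uv); return o+d*((z-o[2])/d[:,2])[:,None]
def depthpt(c,uv,dep):
    o,d=rays(c,uv); uv=np.atleast_2d(uv).astype(int); return o+d*dep[uv[:,1],uv[:,0]][:,None]
def proj(c,P):
    P=np.atleast_2d(P); p=(P-np.array(c['origin']))@rot(c['attitude']); s=np.c_[p[:,0],-p[:,1]]/-p[:,2:]
    r2=(s**2).sum(1,keepdims=True); s=s*(1+c['k1']*r2); K=np.array(c['intrinsics']); return s@K[:2,:2].T+K[:2,2]
E
python3 - <<'E'
from h import *
print(get_obs(),ctrl.grip_point_offset)
for n in ["side","top","wrist"]:
    c=viewer.get_calibration(n);print(n,c)
    p,d=viewer.camera(n);cv2.imwrite(f'pics/{n}0.png',p[:,:,::-1]);np.savez(f'{n}0.npz',p=p,d=d,**{k:np.array(v) for k,v in c.items()})
E
```

```text
{'time_s': 0.0, 'q': array([ 9.34692232e-01,  1.81548768e-01,  1.60800878e+00,  6.95431789e-07,
        1.35376186e+00, -2.06286984e-01]), 'dq': array([ 0.00085644,  0.00157991, -0.00167845, -0.00100757, -0.00098401,
        0.00158647]), 'joint_efforts': array([-1.34960483e-03, -4.44868362e+01, -3.51344275e+01, -2.96818034e-04,
        8.95504112e-03,  5.60741580e-05]), 'eef_pos': array([0.23925345, 0.52226448, 0.23037942]), 'eef_rot': array([ 3.07221511e-04,  8.41636393e-01,  5.40043921e-01, -8.06867663e-04]), 'wrist_force': array([-0.13924334, -0.58693729,  0.59532577]), 'torque': array([-0.04148536,  0.03974841, -0.01909347]), 'opening': 1.0017950995848652} 0.0187
side {'intrinsics': array([[363.46515349,   0.        , 254.45878267],
       [  0.        , 363.46515349, 192.21809252],
       [  0.        ,   0.        ,   1.        ]]), 'k1': -0.009352447247303145, 'origin': array([ 0.08055813, -0.46262438,  0.67012762]), 'attitude': array([ 0.83904705,  0.3956854 , -0.15559764, -0.33944437])}
top {'intrinsics': array([[445.792174  ,   0.        , 252.85332015],
       [  0.        , 445.792174  , 188.33970499],
       [  0.        ,   0.        ,   1.        ]]), 'k1': -0.1546923738427848, 'origin': array([0.45771414, 0.04085896, 1.26646249]), 'attitude': array([-0.69708432, -0.02988248,  0.02390147,  0.71596732])}
wrist {'intrinsics': array([[301.53773197,   0.        , 250.98676056],
       [  0.        , 301.53773197, 188.88739717],
       [  0.        ,   0.        ,   1.        ]]), 'k1': 0.010666830930893266, 'origin': array([0.17758294, 0.55018118, 0.37298205]), 'attitude': array([ 0.83391537, -0.11337974, -0.07199341,  0.53530097])}
```

View pics/side0.png

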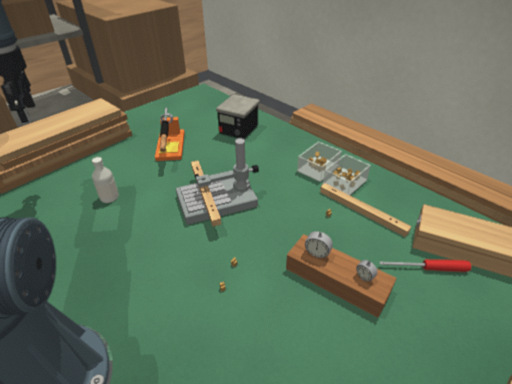

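View pics/top0.png

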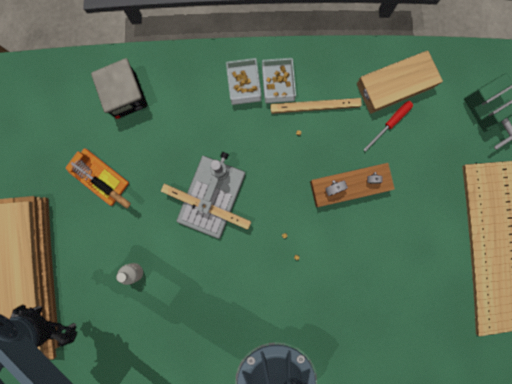

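View pics/wrist0.png

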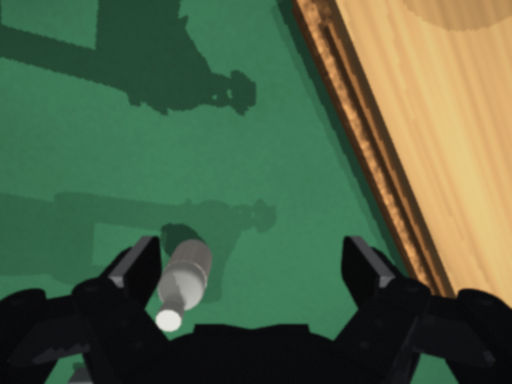

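```bash
python3 - <<'E'
from h import *
D=np.load('top0.npz');c={k:D[k] for k in ['intrinsics','k1','origin','attitude']};c['k1']=float(c['k1']);p=D['p'];d=D['d']
cv2.imwrite('pics/topr.png',cv2.resize(p[140:240,300:410,::-1],None,fx=7,fy=6,interpolation=cv2.INTER_CUBIC)[:600])
cv2.imwrite('pics/tops.png',cv2.resize(p[145:245,155:255,::-1],None,fx=6,fy=6,interpolation=cv2.INTER_CUBIC))
for n,uv,z in [('big',(336,188),.119),('small',(375,178),.1),('col',(218,163),.18),('eye',(204,206),.09),('mug rack a',(312,181),.05),('rack b',(391,166),.05),('rackc',(395,189),.05),('glue',(124,276),.13)]:
    print(n,onplane(c,[uv],z)[0].round(3),depthpt(c,[uv],d)[0].round(3))
E
```

```text
big [ 0.54  -0.166  0.119] [ 0.541 -0.167  0.112]
small [ 0.565 -0.275  0.1  ] [ 0.566 -0.276  0.095]
col [0.605 0.133 0.18 ] [0.606 0.133 0.178]
eye [0.504 0.18  0.09 ] [0.505 0.184 0.056]
mug rack a [ 0.566 -0.113  0.05 ] [ 0.567 -0.113  0.047]
rack b [ 0.602 -0.336  0.05 ] [ 0.609 -0.352 -0.002]
rackc [ 0.538 -0.344  0.05 ] [ 0.541 -0.359  0.002]
glue [0.327 0.387 0.13 ] [0.327 0.387 0.13 ]
```

View pics/topr.png

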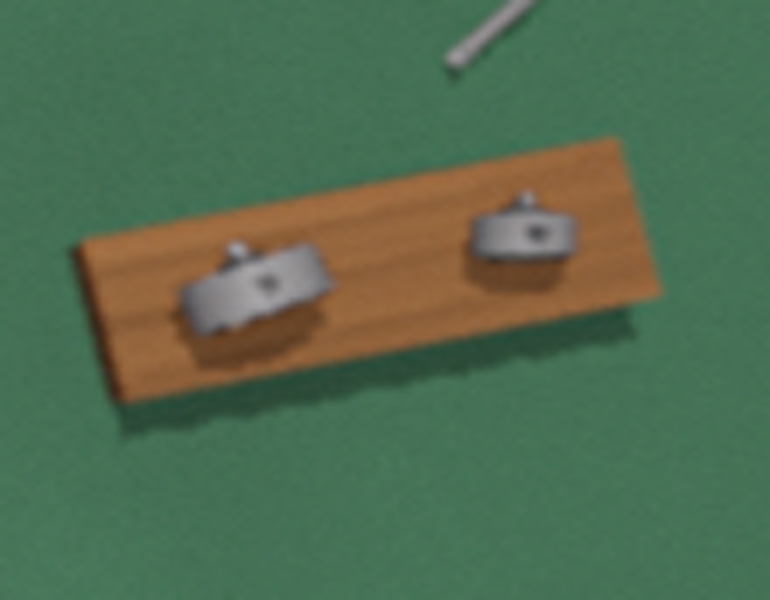

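View pics/tops.png

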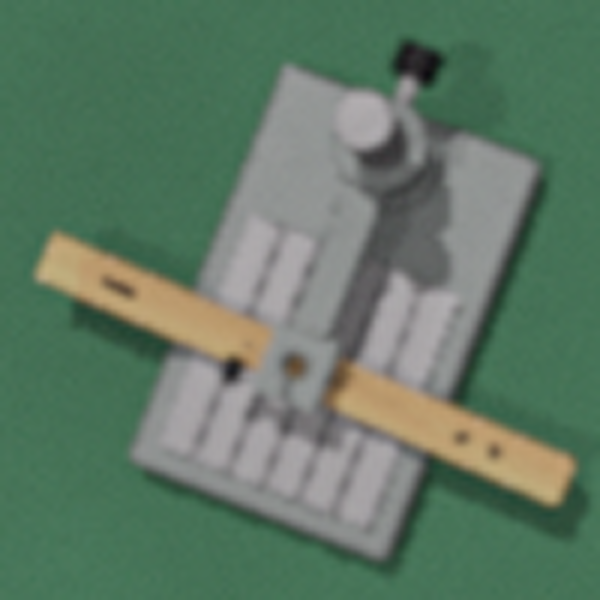

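Request:
move_arm([
  {"tx": -0.01,"ty": 0.01,"tz": -0.02,"turn": -1},
  {"tx": -0.03,"ty": 0.033,"tz": -0.05,"turn": -3},
  {"tx": -0.058,"ty": 0.063,"tz": -0.05,"turn": -5},
  {"tx": -0.086,"ty": 0.093,"tz": -0.05,"turn": -7},
  {"tx": -0.113,"ty": 0.123,"tz": -0.05,"turn": -9},
  {"tx": -0.14,"ty": 0.153,"tz": -0.05,"turn": -11},
  {"tx": -0.168,"ty": 0.183,"tz": -0.05,"turn": -13},
  {"tx": -0.195,"ty": 0.213,"tz": -0.05,"turn": -15},
  {"tx": -0.222,"ty": 0.243,"tz": -0.05,"turn": -17},
  {"tx": -0.25,"ty": 0.273,"tz": -0.05,"turn": -19},
  {"tx": -0.277,"ty": 0.303,"tz": -0.05,"turn": -21},
  {"tx": -0.305,"ty": 0.333,"tz": -0.05,"turn": -23},
  {"tx": -0.332,"ty": 0.363,"tz": -0.05,"turn": -25},
  {"tx": -0.36,"ty": 0.393,"tz": -0.05,"turn": -27},
  {"tx": -0.387,"ty": 0.423,"tz": -0.05,"turn": -29},
  {"tx": -0.415,"ty": 0.453,"tz": -0.05,"turn": -31},
  {"tx": -0.442,"ty": 0.483,"tz": -0.05,"turn": -33},
  {"tx": -0.47,"ty": 0.513,"tz": -0.05,"turn": -34},
  {"tx": -0.49,"ty": 0.537,"tz": -0.05,"turn": -34},
  {"tx": -0.503,"ty": 0.551,"tz": -0.05,"turn": -34},
])

```text
time_s: 1.82
eef_pos: [0.5315, -0.1676, 0.2806]
eef_rot: [-0.0, 0.648, 0.762, -0.0]
wrist_force: [-0.2, 0.5, 0.7]
opening: 0.998
```

```bash
cat >> h.py <<'E'
def snap(n,tag):
    o=get_obs();c=viewer.get_calibration(n);p,d=viewer.camera(n);cv2.imwrite(f'pics/{n}{tag}.png',p[:,:,::-1])
    np.savez(f'{n}{tag}.npz',p=p,d=d,tcp=o['eef_pos'],q=o['eef_rot'],**{k:np.array(v) for k,v in c.items()});return o,c,p,d
def load(n,tag):
    D=np.load(f'{n}{tag}.npz');c={k:D[k] for k in ['intrinsics','k1','origin','attitude']};c['k1']=float(c['k1']);return c,D['p'],D['d'],D
E
python3 - <<'E'
from h import *
o,c,p,d=snap('wrist','1')
print(o['time_s'],o['q'],o['eef_pos'],rot(o['eef_rot']).round(4),c['origin'],rot(c['attitude']).round(3),o['wrist_force'])
E
```

```text
1.8167 [-5.18104417e-01  1.03243835e-01  1.59403130e+00 -5.47180854e-04
  1.44448054e+00 -2.24986590e+00] [ 0.53147858 -0.16757168  0.28064964] [[-1.603e-01  9.871e-01 -4.000e-04]
 [ 9.871e-01  1.603e-01 -4.000e-04]
 [-3.000e-04 -5.000e-04 -1.000e+00]] [ 0.46444114 -0.17880147  0.42317408] [[-0.161 -0.951 -0.263]
 [ 0.987 -0.155 -0.043]
 [ 0.    -0.266  0.964]] [-0.16782047  0.468723    0.71960685]
```

View pics/wrist1.png

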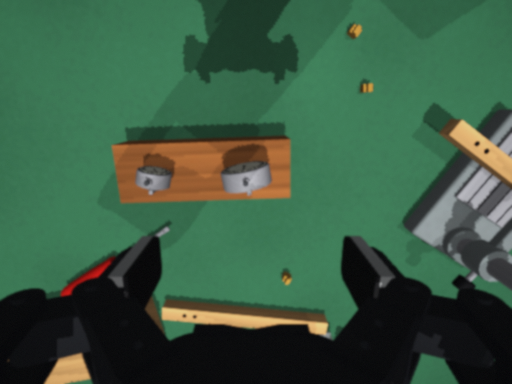

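```bash
python3 - <<'E'
from h import *
c,p,d,D=load('wrist','1')
cv2.imwrite('pics/w1z.png',cv2.resize(p[120:220,100:300,::-1],None,fx=4,fy=4,interpolation=cv2.INTER_CUBIC))
g=cv2.cvtColor(p,cv2.COLOR_RGB2HSV)
v,u=np.mgrid[120:220,100:300];uv=np.c_[u.ravel(),v.ravel()]
P=depthpt(c,uv,d);s=g[120:220,100:300,1].ravel()
m=(s<60)&(P[:,2]>.06)
b=m&(uv[:,0]>200)
print(b.sum(),P[b].min(0),P[b].max(0))
t=b&(P[:,2]>.085);Q=P[t]
r=cv2.minAreaRect((Q[:,:2]*1000).astype(np.float32));print(r)
wood=(g[120:220,100:300,0].ravel()<20)&(s>80)&(abs(P[:,2]-.05)<.006)
print(np.median(P[wood][:,2]),cv2.minAreaRect((P[wood][:,:2]*1000).astype(np.float32)))
E
```

```text
1228 [ 0.46444114 -0.1991989   0.06531106] [ 0.56196504 -0.14417453  0.42317408]
((518.5942993164062, -183.13833618164062), (93.70349884033203, 55.00151443481445), 25.83308982849121)
0.04969775149632827 ((553.3570556640625, -226.56304931640625), (75.3712158203125, 219.3766326904297), 11.152815818786621)
```

View pics/w1z.png

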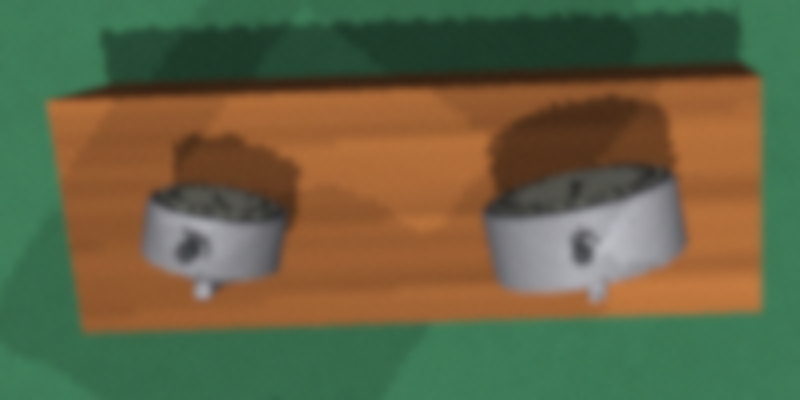

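```bash
python3 - <<'E'
from h import *
for n,tag,(a,b,e,f) in [('wrist','1',(150,210,210,285)),('top','0',(170,205,320,355))]:
    c,p,d,D=load(n,tag)
    g=cv2.cvtColor(p,cv2.COLOR_RGB2HSV)
    v,u=np.mgrid[a:b,e:f];uv=np.c_[u.ravel(),v.ravel()]
    P=depthpt(c,uv,d);dd=d[a:b,e:f].ravel()
    ok=(dd>0)&(P[:,2]<.13)
    for lo,hi in [(.08,.13),(.09,.13),(.10,.13),(.113,.13)]:
        m=ok&(P[:,2]>lo)&(P[:,2]<hi)
        if m.sum()<3: print(n,lo,m.sum(),P[ok][:,2].max());continue
        r=cv2.minAreaRect((P[m][:,:2]*1000).astype(np.float32));q=P[m];w=np.linalg.eigh(np.cov(q[:,:2].T))
        yv=w[1][:,1];yv=yv*np.sign(yv[1]);print(n,lo,m.sum(),np.array(r[0]),r[1],r[2],'pca yaw',np.degrees(np.arctan2(-yv[0],yv[1])),q.mean(0).round(4),q[:,2].max().round(4))
c,p,d,D=load('wrist','1')
print('cap',onplane(c,[(246.2,181.2)],.119),depthpt(c,[(246,181)],d))
# face edge endpoints
print(onplane(c,[(100+487/4,120+212/4),(100+684/4,120+180/4)],.0825))
# tool aligned crop of face
cv2.imwrite('pics/w1y.png',cv2.resize(p[150:205,212:282,::-1],None,fx=11,fy=11,interpolation=cv2.INTER_CUBIC))
E
```

```text
wrist 0.08 1206 [ 546.25048828 -171.24131775] (33.66926193237305, 56.521141052246094) 20.87992286682129 pca yaw 19.73135096770913 [ 0.5401 -0.1725  0.1031] 0.1192
wrist 0.09 1082 [ 544.48278809 -171.97891235] (29.394731521606445, 53.772727966308594) 20.106679916381836 pca yaw 19.833445814322353 [ 0.5404 -0.1724  0.1051] 0.1192
wrist 0.1 859 [ 541.77587891 -172.78488159] (23.756196975708008, 45.30562210083008) 20.28097915649414 pca yaw 19.970531205901935 [ 0.5412 -0.1728  0.1075] 0.1192
wrist 0.113 59 [ 542.35516357 -172.48695374] (8.613232612609863, 8.465751647949219) 8.810914039611816 pca yaw -20.945021138132848 [ 0.5421 -0.1727  0.1155] 0.1192
top 0.08 203 [ 546.51806641 -170.04597473] (32.078060150146484, 54.83557891845703) 18.833873748779297 pca yaw 20.569783466791396 [ 0.5427 -0.1684  0.104 ] 0.1216
top 0.09 184 [ 544.75061035 -171.06144714] (27.064748764038086, 54.21601104736328) 20.007272720336914 pca yaw 20.698114538809545 [ 0.5424 -0.1697  0.1057] 0.1216
top 0.1 148 [ 542.58514404 -171.17362976] (22.884540557861328, 48.727298736572266) 19.870437622070312 pca yaw 19.83363624898269 [ 0.5426 -0.1708  0.1081] 0.1216
top 0.113 18 [ 542.27575684 -169.17041016] (19.7598819732666, 16.726110458374023) 16.663911819458008 pca yaw 82.66088648826796 [ 0.5427 -0.1716  0.1151] 0.1216
cap [[ 0.53998077 -0.17149897  0.119     ]] [[ 0.54014108 -0.17170583  0.1176342 ]]
[[ 0.54394134 -0.20002413  0.0825    ]
 [ 0.52557575 -0.14554118  0.0825    ]]
```

View pics/w1y.png

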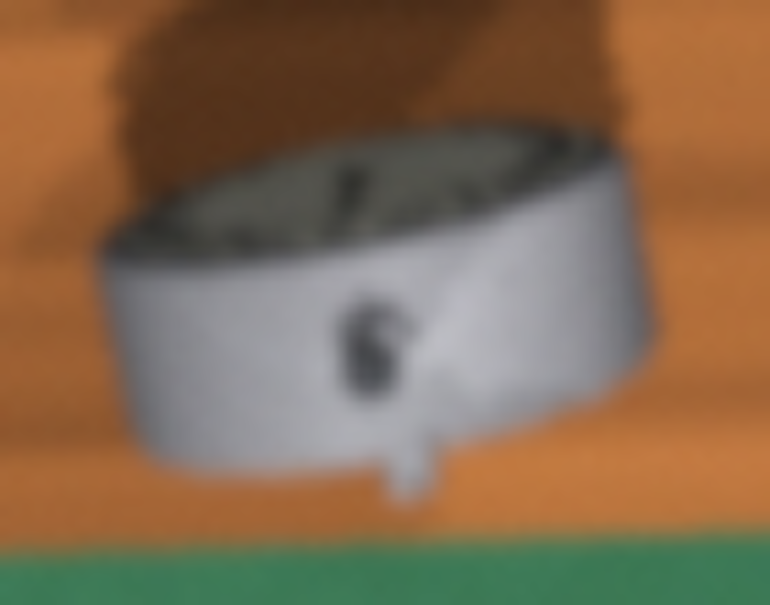

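Request:
move_arm([
  {"tx": -0.003,"ty": 0.005,"tz": 0.02,"turn": -4},
  {"tx": -0.0065,"ty": 0.0097,"tz": 0.05,"turn": -8},
  {"tx": -0.0065,"ty": 0.0097,"tz": 0.085,"turn": -10.8},
  {"tx": -0.0065,"ty": 0.0097,"tz": 0.115,"turn": -10.8},
  {"tx": -0.0065,"ty": 0.0097,"tz": 0.14,"turn": -10.8},
  {"tx": -0.0065,"ty": 0.0097,"tz": 0.15,"turn": -10.8},
  {"tx": -0.0065,"ty": 0.0097,"tz": 0.15,"turn": -10.8},
])

```text
time_s: 2.45
eef_pos: [0.5395, -0.1677, 0.1283]
eef_rot: [-0.003, 0.572, 0.82, -0.0]
wrist_force: [-0.6, -0.5, -0.7]
opening: 1.0
```

```bash
python3 - <<'E'
from h import *
o,c,p,d=snap('wrist','2')
T=rot(o['eef_rot']);print(o['eef_pos'],np.degrees(np.arctan2(T[1,0],T[0,0])),o['wrist_force'])
v,u=np.mgrid[0:384,100:420];uv=np.c_[u.ravel(),v.ravel()];P=depthpt(c,uv,d);dd=d[:,100:420].ravel()
near=np.hypot(P[:,0]-.542,P[:,1]+.1725)<.04
for lo,hi in [(.085,.113),(.09,.113),(.1,.113),(.1125,.125)]:
    m=(dd>0)&near&(P[:,2]>lo)&(P[:,2]<hi);q=P[m];r=cv2.minAreaRect((q[:,:2]*1000).astype(np.float32));print(lo,m.sum(),r,q.mean(0))
E
```

```text
[ 0.53946175 -0.16768218  0.12826571] 110.17790731843874 [-0.55472842 -0.48419479 -0.7254603 ]
0.085 3711 ((541.9630126953125, -172.7474822998047), (23.856426239013672, 56.62940216064453), 19.303098678588867) [ 0.53944024 -0.1733362   0.10322516]
0.09 3459 ((541.9817504882812, -172.80101013183594), (23.856426239013672, 53.901123046875), 19.303098678588867) [ 0.53986948 -0.17323241  0.10434938]
0.1 2673 ((542.0737915039062, -172.64930725097656), (23.582534790039062, 44.75214767456055), 19.303096771240234) [ 0.54083044 -0.17311508  0.10690419]
0.1125 201 ((542.5833129882812, -172.3909912109375), (9.07491397857666, 8.48017692565918), 20.059219360351562) [ 0.54199373 -0.17270136  0.11574368]
```

View pics/wrist2.png

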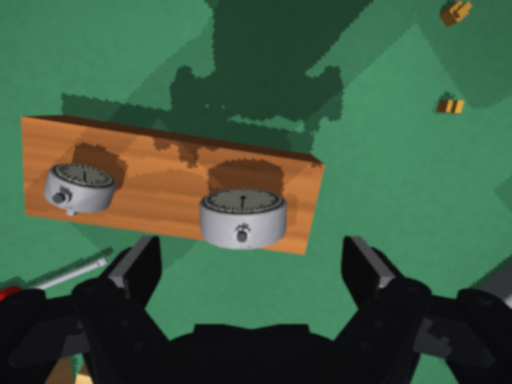

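```bash
python3 - <<'E'
from h import *
o=get_obs();print(o['time_s'],o['eef_pos'],o['dq'].round(3))
for i in range(2):
    viewer.camera('side');o=get_obs();print(o['time_s'],o['eef_pos'],o['dq'].round(3))
T=rot(o['eef_rot']);print(np.degrees(np.arctan2(T[1,0],T[0,0])))
D=np.array([.5421,-.1726,.0588])-o['eef_pos'];print(D,T.T@D)
E
```

```text
2.5 [ 0.54087737 -0.1684605   0.13056006] [-0.    -0.038 -0.043  0.001  0.007  0.001]
2.55 [ 0.54202792 -0.1690959   0.13222067] [-0.001 -0.027 -0.026  0.001 -0.002  0.   ]
2.6 [ 0.54267703 -0.16946745  0.13315556] [ 0.    -0.015 -0.009  0.001 -0.004  0.001]
110.18439431544603
[-0.00057703 -0.00313255 -0.07435556] [-0.00258103 -0.00175924  0.07435818]
```

Request:
move_arm([
  {"tx": -0.0026,"ty": -0.0015,"tz": 0.01},
  {"tx": -0.0026,"ty": -0.0015,"tz": 0.03},
  {"tx": -0.0026,"ty": -0.0015,"tz": 0.05},
  {"tx": -0.0026,"ty": -0.0015,"tz": 0.065},
  {"tx": -0.0026,"ty": -0.0015,"tz": 0.073},
  {"tx": -0.0026,"ty": -0.0015,"tz": 0.0745},
  {"tx": -0.0026,"ty": -0.0015,"tz": 0.0745},
  {"tx": -0.0026,"ty": -0.0015,"tz": 0.0745},
  {"tx": -0.0026,"ty": -0.0015,"tz": 0.0745},
  {"tx": -0.0026,"ty": -0.0015,"tz": 0.0745},
])

```text
validation failed for argument at $.in...
```

```bash
python3 - <<'E'
from h import *
o,c,p,d=snap('wrist','3');o=get_obs()
T=rot(o['eef_rot']);print(o['time_s'],o['eef_pos'],np.degrees(np.arctan2(T[1,0],T[0,0])),o['wrist_force'],o['dq'].round(3))
E
```

```text
2.65 [ 0.54290675 -0.1696001   0.13356355] 110.18405700053682 [ 0.34981347 -0.74516868  0.34287521] [ 0.    -0.006 -0.    -0.001 -0.004 -0.001]
```

View pics/wrist3.png

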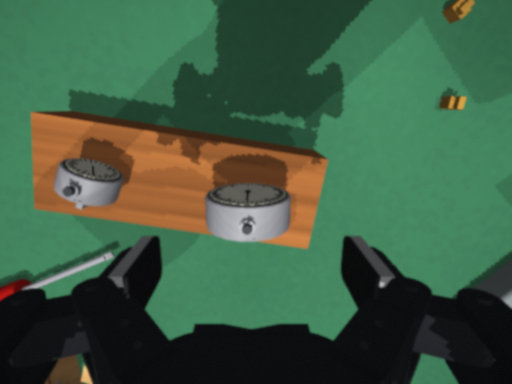

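Request:
move_arm([
  {"tx": -0.0026,"ty": -0.0015,"tz": 0.01,"turn": 0},
  {"tx": -0.0026,"ty": -0.0015,"tz": 0.03,"turn": 0},
  {"tx": -0.0026,"ty": -0.0015,"tz": 0.05,"turn": 0},
  {"tx": -0.0026,"ty": -0.0015,"tz": 0.065,"turn": 0},
  {"tx": -0.0026,"ty": -0.0015,"tz": 0.073,"turn": 0},
  {"tx": -0.0026,"ty": -0.0015,"tz": 0.0745,"turn": 0},
  {"tx": -0.0026,"ty": -0.0015,"tz": 0.0745,"turn": 0},
  {"tx": -0.0026,"ty": -0.0015,"tz": 0.0745,"turn": 0},
  {"tx": -0.0026,"ty": -0.0015,"tz": 0.0745,"turn": 0},
])

```text
time_s: 3.4
eef_pos: [0.5419, -0.1725, 0.0581]
eef_rot: [0.001, 0.572, 0.82, 0.0]
wrist_force: [-0.0, -0.1, -0.0]
opening: 1.002
```

```bash
python3 - <<'E'
from h import *
o,c,p,d=snap('wrist','4');o=get_obs()
T=rot(o['eef_rot']);print(o['time_s'],o['eef_pos'],np.degrees(np.arctan2(T[1,0],T[0,0])),o['wrist_force'],o['dq'].round(3))
E
```

```text
3.45 [ 0.54186617 -0.1723764   0.05801754] 110.17829610157904 [ 0.15266565 -0.31660985  0.26700947] [ 0.     0.001  0.004  0.    -0.002 -0.   ]
```

View pics/wrist4.png

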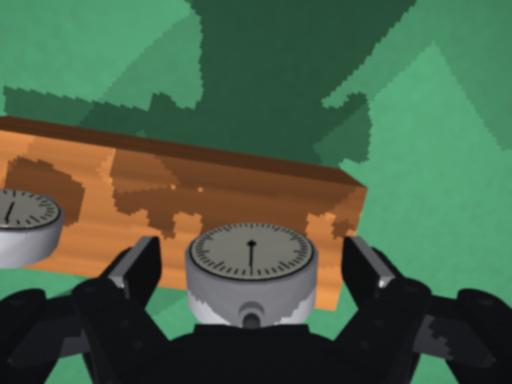

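Request:
move_arm([
  {"tx": 0,"ty": 0,"tz": 0,"turn": 0},
  {"tx": 0,"ty": 0,"tz": 0,"turn": 0},
  {"tx": 0,"ty": 0,"tz": 0,"turn": 0},
  {"tx": 0,"ty": 0,"tz": 0,"turn": 0},
  {"tx": 0,"ty": 0,"tz": 0,"turn": 0},
  {"tx": 0,"ty": 0,"tz": 0,"turn": 0},
  {"tx": 0,"ty": 0,"tz": 0,"turn": 0},
  {"tx": 0,"ty": 0,"tz": 0,"turn": 0},
], gripper=0)

```text
time_s: 4.12
eef_pos: [0.5414, -0.172, 0.0576]
eef_rot: [0.0, 0.572, 0.82, 0.0]
wrist_force: [-0.7, 1.1, 6.1]
opening: 0.653
```

```bash
python3 - <<'E'
from h import *
o,c,p,d=snap('wrist','5');o=get_obs()
T=rot(o['eef_rot']);print(o['time_s'],o['eef_pos'],np.degrees(np.arctan2(T[1,0],T[0,0])),o['wrist_force'],o['torque'],o['opening'])
E
```

```text
4.1667 [ 0.54138422 -0.17201976  0.05766114] 110.18150762371522 [-1.89636973  1.17990264  5.3339594 ] [ 0.1901996   0.28613619 -0.04243382] 0.654802359091557
```

View pics/wrist5.png

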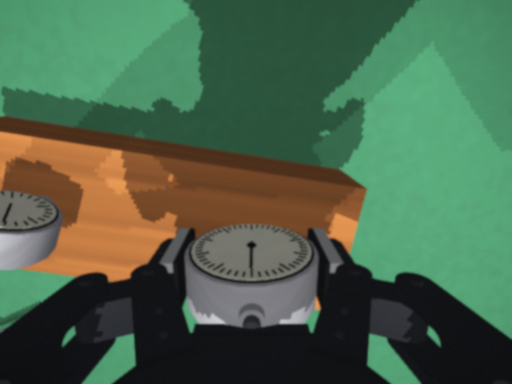

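Request:
move_arm([
  {"tx": 0,"ty": 0,"tz": -0.002,"turn": 0},
  {"tx": 0,"ty": 0,"tz": -0.007,"turn": 0},
  {"tx": 0,"ty": 0,"tz": -0.015,"turn": 0},
  {"tx": 0,"ty": 0,"tz": -0.025,"turn": 0},
  {"tx": 0,"ty": 0,"tz": -0.036,"turn": 0},
  {"tx": 0,"ty": 0,"tz": -0.048,"turn": 0},
  {"tx": 0,"ty": 0,"tz": -0.06,"turn": 0},
  {"tx": 0,"ty": 0,"tz": -0.073,"turn": 0},
  {"tx": 0,"ty": 0,"tz": -0.087,"turn": 0},
  {"tx": 0,"ty": 0,"tz": -0.1,"turn": 0},
  {"tx": 0,"ty": 0,"tz": -0.115,"turn": 0},
  {"tx": 0,"ty": 0,"tz": -0.13,"turn": 0},
  {"tx": 0,"ty": 0,"tz": -0.145,"turn": 0},
  {"tx": 0,"ty": 0,"tz": -0.157,"turn": 0},
  {"tx": 0,"ty": 0,"tz": -0.165,"turn": 0},
  {"tx": 0,"ty": 0,"tz": -0.17,"turn": 0},
  {"tx": 0,"ty": 0,"tz": -0.17,"turn": 0},
])

```text
time_s: 5.58
eef_pos: [0.5415, -0.1721, 0.2282]
eef_rot: [0.001, 0.572, 0.82, 0.0]
wrist_force: [0.4, -0.5, -2.1]
opening: 0.653
```

```bash
python3 - <<'E'
from h import *
o,c,p,d=snap('wrist','6');o=get_obs()
snap('side','6')
T=rot(o['eef_rot']);print(o['time_s'],o['eef_pos'],T,o['wrist_force'],o['torque'],o['opening'])
# stand yaw from top image: platen base outline etc
c,p,d,D=load('top','0')
g=cv2.cvtColor(p,cv2.COLOR_RGB2HSV)
v,u=np.mgrid[140:250,150:260];uv=np.c_[u.ravel(),v.ravel()];P=depthpt(c,uv,d);dd=d[140:250,150:260].ravel();s=g[140:250,150:260,1].ravel()
m=(dd>0)&(s<70)&(P[:,2]>.022)&(P[:,2]<.045);print(m.sum(),cv2.minAreaRect((P[m][:,:2]*1000).astype(np.float32)))
m=(dd>0)&(P[:,2]>.15);print('col',P[m].mean(0),m.sum())
m=(dd>0)&(s<70)&(P[:,2]>.08)&(P[:,2]<.095);print('arm',m.sum(),P[m].mean(0),cv2.minAreaRect((P[m][:,:2]*1000).astype(np.float32)))
m=(dd>0)&(s>70)&(P[:,2]>.05)&(P[:,2]<.066);print('key',m.sum(),cv2.minAreaRect((P[m][:,:2]*1000).astype(np.float32)))
E
```

```text
5.6333 [ 0.54104423 -0.17193185  0.2270626 ] [[-3.44883467e-01  9.38645420e-01  4.11407860e-04]
 [ 9.38645446e-01  3.44883573e-01 -2.20792108e-04]
 [-3.49133313e-04  3.10018566e-04 -9.99999891e-01]] [-0.45981203 -1.04737648 -1.95649909] [-0.00798691  0.01417755 -0.00653195] 0.6528264934247393
2400 ((532.379150390625, 169.82904052734375), (128.8008575439453, 200.51605224609375), 67.16812133789062)
col [0.60031525 0.14050702 0.17702817] 92
arm 377 [0.54531923 0.1653723  0.08806244] ((566.41455078125, 155.44577026367188), (41.80495834350586, 171.47079467773438), 62.128726959228516)
key 651 ((505.3411560058594, 181.5850830078125), (258.93963623046875, 22.189029693603516), 64.85542297363281)
```

View pics/side6.png

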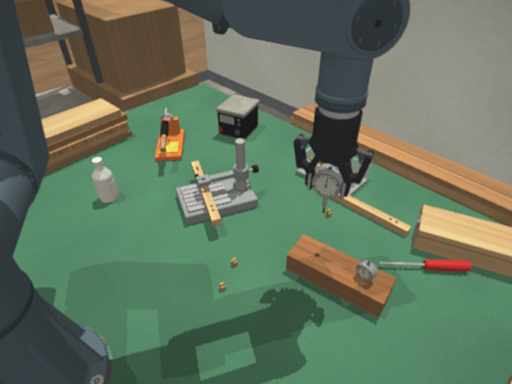

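View pics/wrist6.png

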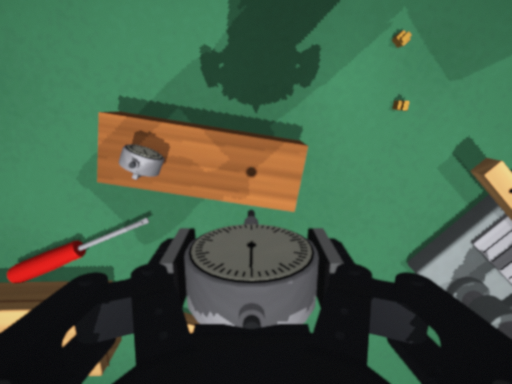

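Request:
move_arm([
  {"tx": 0.004,"ty": 0.001,"tz": 0,"turn": 0.5},
  {"tx": 0.014,"ty": 0.0036,"tz": 0,"turn": 2},
  {"tx": 0.03,"ty": 0.0076,"tz": 0,"turn": 4},
  {"tx": 0.05,"ty": 0.0127,"tz": 0,"turn": 6.5},
  {"tx": 0.073,"ty": 0.0186,"tz": 0,"turn": 9.5},
  {"tx": 0.097,"ty": 0.0247,"tz": 0,"turn": 12.5},
  {"tx": 0.122,"ty": 0.0311,"tz": 0,"turn": 15.5},
  {"tx": 0.147,"ty": 0.0375,"tz": 0,"turn": 18.5},
  {"tx": 0.172,"ty": 0.0438,"tz": 0,"turn": 21.5},
  {"tx": 0.197,"ty": 0.0502,"tz": 0,"turn": 24.5},
  {"tx": 0.222,"ty": 0.0566,"tz": 0,"turn": 27.5},
  {"tx": 0.247,"ty": 0.063,"tz": 0,"turn": 30.5},
  {"tx": 0.271,"ty": 0.069,"tz": 0,"turn": 33.5},
  {"tx": 0.294,"ty": 0.075,"tz": 0,"turn": 36.5},
  {"tx": 0.314,"ty": 0.08,"tz": 0,"turn": 39},
  {"tx": 0.33,"ty": 0.0842,"tz": 0,"turn": 41},
  {"tx": 0.34,"ty": 0.0867,"tz": 0,"turn": 42.5},
  {"tx": 0.3444,"ty": 0.0878,"tz": 0,"turn": 43},
  {"tx": 0.3444,"ty": 0.0878,"tz": 0,"turn": 43},
  {"tx": 0.3444,"ty": 0.0878,"tz": 0,"turn": 43},
])

```text
time_s: 7.35
eef_pos: [0.5043, 0.1814, 0.2262]
eef_rot: [-0.0, 0.833, 0.554, -0.001]
wrist_force: [-0.3, -0.5, -1.2]
opening: 0.647
```

```bash
python3 - <<'E'
from h import *
c,p,d,D=load('wrist','6')
print('rack hole seen',onplane(c,[(251,172)],.05),'tcp',D['tcp'])
viewer.camera('top');viewer.camera('top')
o,c,p,d=snap('wrist','7');
T=rot(o['eef_rot']);print(o['time_s'],o['eef_pos'],np.degrees(np.arctan2(T[1,0],T[0,0])),T[:,2],o['wrist_force'],o['dq'].round(3))
cv2.imwrite('pics/w7z.png',cv2.resize(p[100:260,150:350,::-1],None,fx=4,fy=3.75,interpolation=cv2.INTER_CUBIC))
E
```

```text
rack hole seen [[ 0.54332972 -0.17185963  0.05      ]] tcp [ 0.54147681 -0.17214865  0.22816443]
7.45 [0.50462578 0.18094232 0.2265208 ] 67.15649302842195 [-4.63514146e-04 -3.53143920e-04 -9.99999830e-01] [ 0.0578959   0.40789263 -1.5939474 ] [-0.005 -0.003 -0.001 -0.001  0.001  0.003]
```

View pics/wrist7.png

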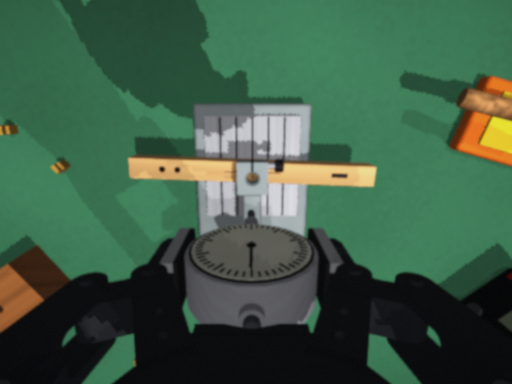

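View pics/w7z.png

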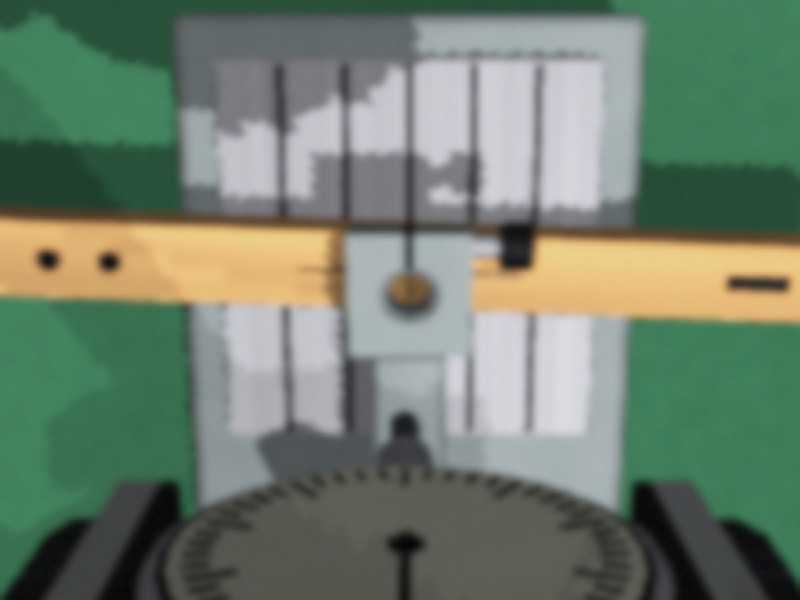

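```bash
python3 - <<'E'
from h import *
c,p,d,D=load('wrist','7');tcp=D['tcp'];T=rot(D['q'])
# eye: dark/orange blob circle
z=lambda x,y:(150+(x+.5)/4-.5,100+(y+.5)/3.75-.5)
E=onplane(c,[z(410,291)],.088)[0]
print('eye',E,'tool',T.T@(E-tcp))
for y in (412,420,430): 
    t=onplane(c,[z(404.5,y)],tcp[2]-.0517)[0];print('tip?',t,'tool',T.T@(t-tcp), d[int(100+y/3.75),int(150+404/4)])
# expected tip pixel for tool (0,0)
print('pred tip px',proj(c,[tcp+T@np.array([0,0,.0517]),tcp+T@np.array([0,0,.0337])]))
v,u=np.mgrid[100:235,185:320];uv=np.c_[u.ravel(),v.ravel()];P=depthpt(c,uv,d);dd=d[100:235,185:320].ravel();s=cv2.cvtColor(p,cv2.COLOR_RGB2HSV)[100:235,185:320,1].ravel()
m=(dd>0)&(P[:,2]>.028)&(P[:,2]<.04)&(s<60);r=cv2.minAreaRect((P[m][:,:2]*1000).astype(np.float32));print(np.median(P[m][:,2]),r)
m=(dd>0)&(abs(P[:,2]-.088)<.004)&(s<60);Q=(P[m]-E)@T;print(m.sum(),Q.min(0),Q.max(0),np.median(P[m][:,2]))
b=Q[Q[:,1]<.012];r=cv2.minAreaRect((b[:,:2]*1000).astype(np.float32));print(r,b.min(0),b.max(0))
m=(dd>0)&(abs(P[:,2]-.058)<.004)&(s>80);
print(np.median(P[m][:,2]),cv2.minAreaRect((P[m][:,:2]*1000).astype(np.float32)))
# edges straight lines of base: row scan for left/right edges on plane .036
print(onplane(c,[z(178,18),z(645,18),z(200,500),z(620,500)],.033)) 
v,u=np.mgrid[208:225,244:258];
print(d[206:226:2,246:257:2].round(3))
E
```

```text
eye [0.50328125 0.1820728  0.088     ] tool [ 0.00058986 -0.00163777  0.138521  ]
tip? [0.50478728 0.18010533 0.1748208 ] tool [-0.00068251  0.00048876  0.05170021] 0.2025887
tip? [0.50620551 0.17950783 0.1748208 ] tool [-0.00068257  0.00202771  0.05169977] 0.19777565
tip? [0.50798621 0.17875762 0.1748208 ] tool [-0.00068265  0.00395999  0.05169921] 0.19542535
pred tip px [[251.7528977  208.82095054]
 [251.83123766 218.36251702]]
0.0351854132435685 ((510.8617248535156, 178.62808227539062), (129.139892578125, 153.94667053222656), 67.21148681640625)
1428 [-0.01562671 -0.01624449 -0.00245857] [0.02757359 0.04746607 0.00394128] 0.08763876107025659
((5.941068649291992, -1.9536800384521484), (27.670692443847656, 43.77736282348633), 88.58405303955078) [-0.01561261 -0.01624449 -0.00175817] [0.02757359 0.01199234 0.00394128]
0.057685638364939784 ((504.2486267089844, 182.0298614501953), (142.56106567382812, 22.0555362701416), 65.09907531738281)
[[0.41730692 0.15094372 0.033     ]
 [0.46587082 0.26627264 0.033     ]
 [0.55426236 0.09230908 0.033     ]
 [0.60330678 0.20882792 0.033     ]]
[[0.297 0.297 0.296 0.    0.296 0.297]
 [0.296 0.297 0.296 0.296 0.297 0.296]
 [0.297 0.202 0.201 0.202 0.297 0.297]
 [0.297 0.198 0.198 0.199 0.297 0.298]
 [0.299 0.196 0.195 0.197 0.299 0.299]
 [0.298 0.184 0.184 0.184 0.301 0.299]
 [0.184 0.183 0.182 0.181 0.182 0.3  ]
 [0.18  0.179 0.178 0.178 0.18  0.183]
 [0.177 0.176 0.175 0.176 0.177 0.179]
 [0.152 0.153 0.152 0.152 0.153 0.152]]
```

```bash
python3 - <<'E'
from h import *
c,p,d,D=load('wrist','7');tcp=D['tcp'];T=rot(D['q'])
v,u=np.mgrid[204:226,240:264];uv=np.c_[u.ravel(),v.ravel()];P=depthpt(c,uv,d);dd=d[204:226,240:264].ravel()
Q=(P-tcp)@T
for r in range(204,226):
    m=(uv[:,1]==r)&(dd>0)&(dd<.25)
    if m.any(): q=Q[m];print(r,uv[m][:,0].min(),uv[m][:,0].max(),'x mid',((q[:,0].min()+q[:,0].max())*500).round(2),'wid',((q[:,0].max()-q[:,0].min())*1000).round(2),'ymin',(q[:,1].min()*1000).round(2),'z',(q[:,2].min()*1000).round(1),(q[:,2].max()*1000).round(1))
# finger symmetric check: gripper pads image
E
```

```text
209 249 251 x mid -1.19 wid 1.35 ymin -0.79 z 49.1 50.1
210 248 252 x mid -1.18 wid 2.68 ymin -0.79 z 47.1 48.8
211 247 253 x mid -1.19 wid 4.05 ymin -0.59 z 45.7 50.1
212 247 253 x mid -1.17 wid 3.98 ymin -0.5 z 43.9 46.4
213 247 253 x mid -1.17 wid 3.95 ymin -0.57 z 41.9 44.7
214 247 253 x mid -1.17 wid 3.93 ymin -0.3 z 40.7 43.8
215 247 253 x mid -1.17 wid 3.93 ymin -0.24 z 39.0 43.6
216 247 253 x mid -1.14 wid 3.7 ymin -2.64 z 30.8 32.4
217 246 254 x mid -1.13 wid 4.9 ymin -2.84 z 28.6 31.2
218 245 255 x mid -1.15 wid 6.16 ymin -2.6 z 27.5 32.4
219 244 256 x mid -1.14 wid 7.38 ymin -2.92 z 25.1 31.5
220 244 256 x mid -1.13 wid 7.31 ymin -2.97 z 23.3 29.8
221 244 257 x mid -0.78 wid 7.92 ymin -3.0 z 21.6 31.6
222 243 257 x mid -1.17 wid 8.59 ymin -2.71 z 20.8 31.8
223 243 257 x mid -1.17 wid 8.52 ymin -2.66 z 19.4 30.4
224 240 263 x mid -0.24 wid 11.66 ymin -10.24 z -0.8 1.1
225 240 263 x mid -0.28 wid 11.57 ymin -10.66 z -3.1 -0.9
```

Request:
move_arm([
  {"tx": 0.0008,"ty": -0.001,"tz": 0.005,"turn": 0},
  {"tx": 0.0017,"ty": -0.0025,"tz": 0.015,"turn": 0},
  {"tx": 0.0017,"ty": -0.0032,"tz": 0.028,"turn": 0},
  {"tx": 0.0017,"ty": -0.0032,"tz": 0.042,"turn": 0},
  {"tx": 0.0017,"ty": -0.0032,"tz": 0.055,"turn": 0},
  {"tx": 0.0017,"ty": -0.0032,"tz": 0.065,"turn": 0},
  {"tx": 0.0017,"ty": -0.0032,"tz": 0.072,"turn": 0},
  {"tx": 0.0017,"ty": -0.0032,"tz": 0.076,"turn": 0},
  {"tx": 0.0017,"ty": -0.0032,"tz": 0.076,"turn": 0},
  {"tx": 0.0017,"ty": -0.0032,"tz": 0.076,"turn": 0},
  {"tx": 0.0017,"ty": -0.0032,"tz": 0.076,"turn": 0},
])

```text
time_s: 8.42
eef_pos: [0.5029, 0.1845, 0.1515]
eef_rot: [0.0, 0.833, 0.553, 0.001]
wrist_force: [-0.5, -0.6, -2.0]
opening: 0.648
```

```bash
python3 - <<'E'
from h import *
viewer.camera('top')
o,c,p,d=snap('wrist','8');
T=rot(o['eef_rot']);print(o['time_s'],o['eef_pos'],np.degrees(np.arctan2(T[1,0],T[0,0])),o['wrist_force'],o['dq'].round(3))
cv2.imwrite('pics/w8z.png',cv2.resize(p[150:250,200:300,::-1],None,fx=6,fy=6,interpolation=cv2.INTER_CUBIC))
o,c,p,d=snap('side','8')
t=proj(c,[[.505,.18,.11]])[0].astype(int);print(t)
cv2.imwrite('pics/s8z.png',cv2.resize(p[t[1]-50:t[1]+40,t[0]-60:t[0]+60,::-1],None,fx=6,fy=6,interpolation=cv2.INTER_CUBIC))
E
```

```text
8.4667 [0.50294704 0.18451728 0.1516136 ] 67.17655660932667 [-0.16244594 -0.98646864 -1.20068723] [-0.    -0.002  0.002 -0.002 -0.    -0.002]
[202 172]
```

View pics/w8z.png

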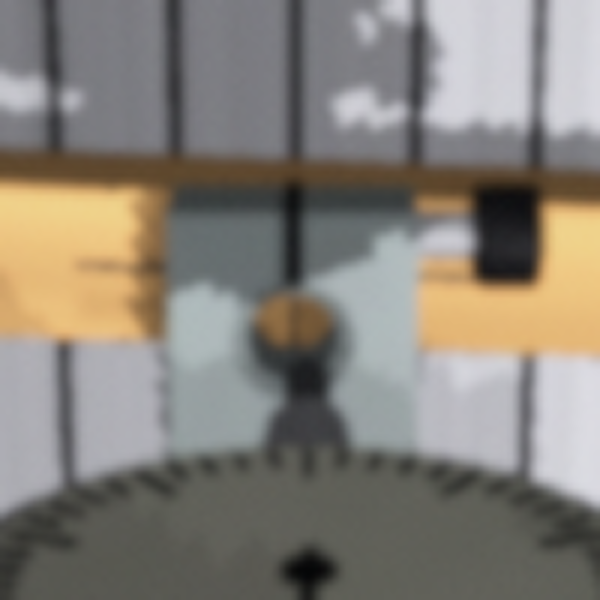

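View pics/s8z.png

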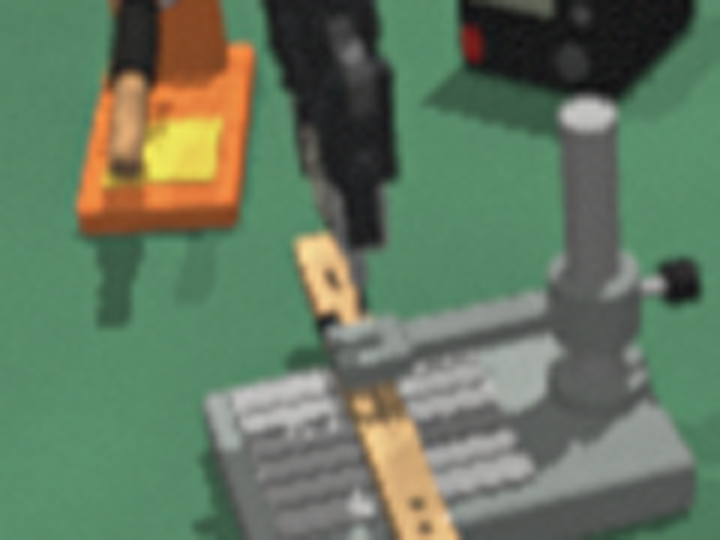

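```bash
cat > m.py <<'E'
from h import *
def axis(tag,zmin=None):
    c,p,d,D=load('wrist',tag);tcp=D['tcp'];T=rot(D['q'])
    v,u=np.mgrid[195:226,235:270];uv=np.c_[u.ravel(),v.ravel()];P=depthpt(c,uv,d);dd=d[195:226,235:270].ravel()
    Q=(P-tcp)@T
    for r in range(195,226):
        m=(uv[:,1]==r)&(dd>0)&(Q[:,2]<.054)
        if m.sum()>2: q=Q[m];print(r,uv[m][:,0].min(),uv[m][:,0].max(),'x mid',((q[:,0].min()+q[:,0].max())*500).round(2),'wid',((q[:,0].max()-q[:,0].min())*1000).round(2),'ymin',(q[:,1].min()*1000).round(2),'z',(q[:,2].min()*1000).round(1),(q[:,2].max()*1000).round(1))
    return c,p,d,tcp,T
E
python3 - <<'E'
from m import *
c,p,d,tcp,T=axis('8')
z=lambda x,y:(200+(x+.5)/6-.5,150+(y+.5)/6-.5)
for n,q,h in [('eye chamfer c',(298,338),.088),('blockL',(168,400),.088),('blockR',(418,400),.088),('blockfarmid',(293,188),.088),('mark line',(296,320),.058),('wood top',(296,292),.074)]:
    E=onplane(c,[z(*q)],h)[0];print(n,E,(E-tcp)@T*1000)
E
```

```text
209 249 251 x mid -1.17 wid 1.35 ymin -0.95 z 48.6 50.3
210 248 252 x mid -1.16 wid 2.68 ymin -0.91 z 46.7 48.8
211 247 253 x mid -1.16 wid 4.01 ymin -0.92 z 44.7 48.1
212 247 253 x mid -1.16 wid 3.97 ymin -0.63 z 43.6 46.0
213 247 253 x mid -1.16 wid 3.96 ymin -0.34 z 42.5 45.3
214 247 253 x mid -1.15 wid 3.94 ymin -0.46 z 40.3 44.1
215 247 253 x mid -1.15 wid 3.93 ymin -0.19 z 39.2 43.8
216 247 253 x mid -1.12 wid 3.71 ymin -2.77 z 30.5 33.1
217 246 254 x mid -1.12 wid 4.92 ymin -2.66 z 29.1 31.7
218 245 255 x mid -1.12 wid 6.12 ymin -2.96 z 26.6 31.0
219 244 256 x mid -1.12 wid 7.38 ymin -2.76 z 25.5 31.7
220 244 256 x mid -1.11 wid 7.28 ymin -2.73 z 23.9 29.1
221 244 257 x mid -0.76 wid 7.91 ymin -2.62 z 22.6 31.0
222 243 257 x mid -1.14 wid 8.59 ymin -2.8 z 20.6 31.5
223 243 257 x mid -1.15 wid 8.49 ymin -2.86 z 18.9 29.8
224 238 263 x mid -0.74 wid 12.69 ymin -10.56 z -1.6 1.0
225 235 269 x mid 0.04 wid 17.08 ymin -10.47 z -2.7 -0.4
eye chamfer c [0.50416041 0.18216094 0.088     ] [-1.74741266  1.94799457 63.61499066]
blockL [0.5053434  0.16455598 0.088     ] [-17.51510416   9.86720754  63.61403933]
blockR [0.51710547 0.19248421 0.088     ] [12.78888742  9.87517042 63.63606706]
blockfarmid [0.4868406 0.1888416 0.088    ] [ -2.3080479  -16.60711908  63.58997055]
mark line [0.51099174 0.17882973 0.058     ] [-2.18976902  9.49681215 93.62471685]
wood top [0.50273042 0.18241996 0.074     ] [-2.0735264   0.51092055 77.6128635 ]
```

```bash
python3 - <<'E'
from h import *
c,p,d,D=load('wrist','8')
cv2.imwrite('pics/w8y.png',cv2.resize(p[178:228,222:276,::-1],None,fx=12,fy=12,interpolation=cv2.INTER_NEAREST))
c,p,d,D=load('wrist','7')
cv2.imwrite('pics/w7y.png',cv2.resize(p[155:215,225:280,::-1],None,fx=10,fy=10,interpolation=cv2.INTER_NEAREST))
E
```

```text
(no output)
```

View pics/w8y.png

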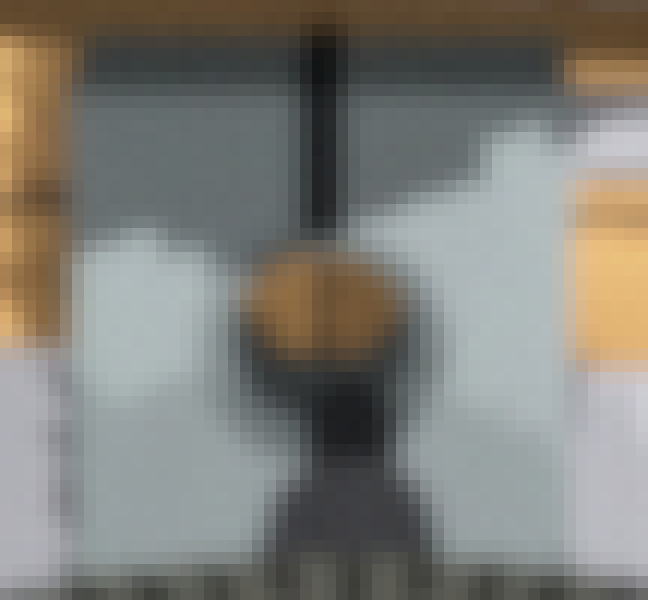

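View pics/w7y.png

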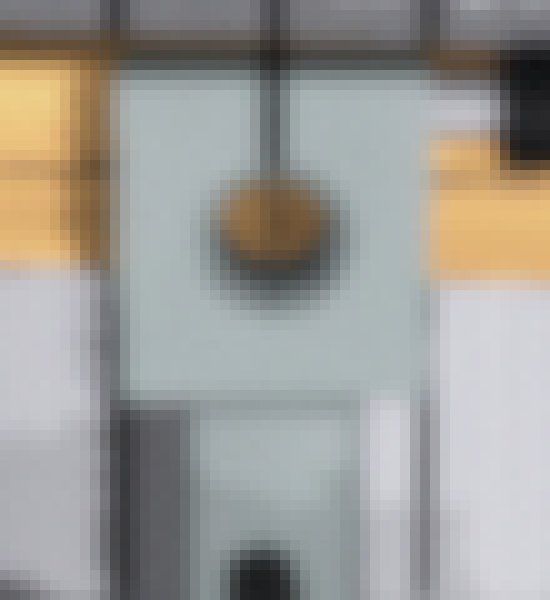

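```bash
python3 - <<'E'
from h import *
for tag,L in [('7',[('blk far',(251.9,161.7)),('near',(251.9,194.7)),('ring far',(251.9,171.7)),('ring near',(251.9,185.3)),('rl',(244.3,178.5)),('rr',(259.5,178.5)),('bl',(236.7,188)),('br',(267.3,188))]),('8',[('blk far',(248.3,184.8)),('ring far',(248.3,197.9)),('rl',(239,206)),('rr',(258.2,206)),('bl',(228,206)),('br',(268.3,206))])]:
    c,p,d,D=load('wrist',tag);tcp=D['tcp'];T=rot(D['q']);print(tag,tcp)
    for n,q in L:
        E=onplane(c,[q],.088)[0];print(n,((E-tcp)@T*1000)[:2].round(2),E[:2].round(4))
E
```

```text
7 [0.50462578 0.18094232 0.2265208 ]
blk far [  0.36 -16.68] [0.4893 0.1877]
near [ 0.39 15.79] [0.5193 0.1751]
ring far [ 0.37 -7.04] [0.4982 0.184 ]
ring near [0.38 6.34] [0.5106 0.1788]
rl [-6.9  -0.39] [0.5015 0.1747]
rr [ 7.65 -0.39] [0.5072 0.1881]
bl [-14.3    9.04] [0.5073 0.1642]
br [15.26  9.04] [0.5188 0.1915]
8 [0.50294704 0.18451728 0.1516136 ]
blk far [ -2.4  -13.78] [0.4894 0.1877]
ring far [-2.42 -4.1 ] [0.4983 0.1839]
rl [-9.13  2.01] [0.5014 0.1753]
rr [4.7  2.01] [0.5067 0.1881]
bl [-17.05   2.01] [0.4983 0.168 ]
br [11.98  2.01] [0.5095 0.1948]
```

Request:
move_arm([
  {"tx": -0.0012,"ty": 0.0009,"tz": 0,"turn": 0},
  {"tx": -0.0012,"ty": 0.0009,"tz": 0,"turn": 0},
  {"tx": -0.0012,"ty": 0.0009,"tz": 0.004,"turn": 0},
  {"tx": -0.0012,"ty": 0.0009,"tz": 0.009,"turn": 0},
  {"tx": -0.0012,"ty": 0.0009,"tz": 0.014,"turn": 0},
  {"tx": -0.0012,"ty": 0.0009,"tz": 0.019,"turn": 0},
  {"tx": -0.0012,"ty": 0.0009,"tz": 0.023,"turn": 0},
  {"tx": -0.0012,"ty": 0.0009,"tz": 0.025,"turn": 0},
  {"tx": -0.0012,"ty": 0.0009,"tz": 0.025,"turn": 0},
  {"tx": -0.0012,"ty": 0.0009,"tz": 0.025,"turn": 0},
  {"tx": -0.0012,"ty": 0.0009,"tz": 0.025,"turn": 0},
])

```text
time_s: 9.48
eef_pos: [0.5029, 0.183, 0.126]
eef_rot: [0.0, 0.833, 0.553, 0.0]
wrist_force: [-0.2, -0.1, -1.7]
opening: 0.648
```

```bash
python3 - <<'E'
from m import *
viewer.camera('top')
o,c,p,d=snap('wrist','9');
T=rot(o['eef_rot']);print(o['time_s'],o['eef_pos'],np.degrees(np.arctan2(T[1,0],T[0,0])),o['wrist_force'],o['torque'],o['dq'].round(3))
e=np.array([.5044,.1814,.088]);print('eye in tool',(e-o['eef_pos'])@T*1000)
cv2.imwrite('pics/w9y.png',cv2.resize(p[190:240,222:276,::-1],None,fx=12,fy=12,interpolation=cv2.INTER_NEAREST))
axis('9')
o,c,p,d=snap('side','9')
t=proj(c,[[.505,.18,.09]])[0].astype(int)
cv2.imwrite('pics/s9z.png',cv2.resize(p[t[1]-25:t[1]+25,t[0]-30:t[0]+30,::-1],None,fx=12,fy=12,interpolation=cv2.INTER_CUBIC))
E
```

```text
9.5333 [0.50297508 0.18303833 0.1260968 ] 67.1771532030902 [ 0.12344168 -0.378277   -1.5328591 ] [ 0.00516275  0.02344407 -0.01453155] [-0.001 -0.001  0.001 -0.     0.001  0.001]
eye in tool [-0.96863208  1.92888811 38.09753208]
195 235 269 x mid 0.03 wid 21.27 ymin -14.28 z 36.8 39.6
196 235 269 x mid 0.15 wid 21.3 ymin -13.45 z 37.4 40.0
197 235 269 x mid 0.1 wid 21.33 ymin -12.89 z 37.1 39.6
198 235 269 x mid 0.17 wid 21.26 ymin -12.44 z 36.4 39.8
199 235 269 x mid 0.13 wid 21.36 ymin -11.77 z 36.5 39.7
200 235 269 x mid 0.07 wid 21.37 ymin -11.07 z 36.6 39.3
201 235 269 x mid 0.11 wid 21.41 ymin -10.32 z 36.9 39.8
202 235 269 x mid 0.09 wid 21.42 ymin -9.59 z 37.2 39.9
203 235 269 x mid 0.08 wid 21.47 ymin -8.95 z 37.1 39.6
204 235 268 x mid -0.22 wid 20.95 ymin -8.36 z 36.9 39.7
205 235 269 x mid 0.1 wid 21.47 ymin -7.69 z 36.9 39.9
206 235 269 x mid 0.08 wid 21.51 ymin -6.93 z 37.2 39.9
207 235 269 x mid 0.09 wid 21.5 ymin -6.32 z 37.1 39.3
208 235 269 x mid 0.13 wid 21.53 ymin -5.58 z 37.3 39.5
209 235 269 x mid 0.08 wid 21.55 ymin -5.01 z 37.0 40.4
210 235 269 x mid 0.1 wid 2
[... 165 characters left out ...]
21.52 ymin -2.2 z 37.4 45.5
214 235 269 x mid 0.12 wid 21.65 ymin -1.48 z 37.5 50.5
215 235 269 x mid 0.14 wid 21.68 ymin -1.32 z 36.2 52.4
216 235 269 x mid 0.13 wid 21.7 ymin -2.84 z 30.3 51.2
217 235 269 x mid 0.15 wid 21.68 ymin -2.64 z 29.2 52.3
218 235 269 x mid 0.15 wid 21.71 ymin -2.44 z 28.0 48.9
219 235 269 x mid 0.14 wid 21.76 ymin -2.67 z 25.7 45.3
220 235 269 x mid 0.11 wid 21.72 ymin -2.51 z 24.5 43.5
221 235 269 x mid 0.14 wid 21.78 ymin -3.01 z 21.6 41.2
222 236 269 x mid 0.42 wid 21.15 ymin -3.04 z 20.0 40.1
223 235 269 x mid 0.15 wid 21.83 ymin -2.9 z 18.8 40.5
224 235 269 x mid 0.14 wid 21.85 ymin -10.58 z -1.6 39.4
225 235 269 x mid -0.06 wid 17.09 ymin -10.67 z -3.1 -0.6
```

View pics/w9y.png

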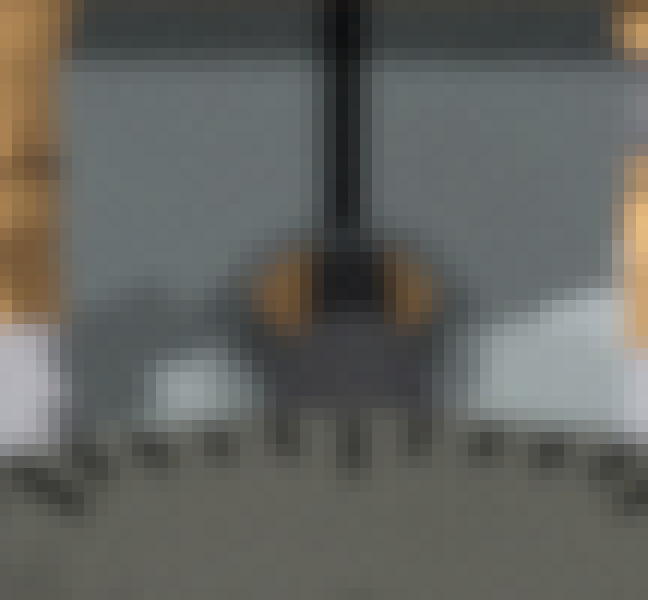

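View pics/s9z.png

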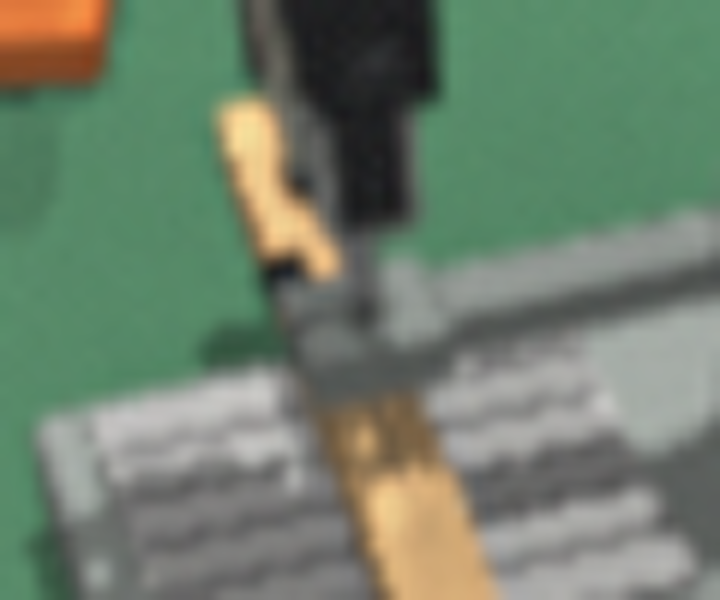

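```bash
python3 - <<'E'
from h import *
c,p,d,D=load('wrist','9');tcp=D['tcp'];T=rot(D['q'])
for n,q,zz in [('stem front edge',(250.65,215.75),tcp[2]-.0337),('stem end if 1mm higher',(250.65,215.75),tcp[2]-.0327),('blk far',(250.1,190+58/12-.5),.088),('ringfar',(250.1,190+240/12-.5),.088),('bl',(222+68/12-.5,205),.088),('br',(222+615/12-.5,205),.088),('slot',(250.1,200),.088),('tick',(222+350/12-.5,226),tcp[2]+.01)]:
    E=onplane(c,[q],zz)[0];print(n,((E-tcp)@T*1000).round(2))
E
```

```text
stem front edge [-0.75 -1.74 33.7 ]
stem end if 1mm higher [-0.75 -2.12 32.7 ]
blk far [ -1.09 -14.32  38.09]
ringfar [-1.1  -4.3  38.09]
bl [-15.56  -7.31  38.09]
br [13.19 -7.31 38.1 ]
slot [ -1.09 -10.61  38.09]
tick [ -0.7  -12.98 -10.01]
```

Request:
move_arm([
  {"tx": -0.0003,"ty": 0,"tz": 0.001,"turn": 0},
  {"tx": -0.0003,"ty": 0,"tz": 0.003,"turn": 0},
  {"tx": -0.0003,"ty": 0,"tz": 0.005,"turn": 0},
  {"tx": -0.0003,"ty": 0,"tz": 0.007,"turn": 0},
  {"tx": -0.0003,"ty": 0,"tz": 0.009,"turn": 0},
  {"tx": -0.0003,"ty": 0,"tz": 0.011,"turn": 0},
  {"tx": -0.0003,"ty": 0,"tz": 0.013,"turn": 0},
  {"tx": -0.0003,"ty": 0,"tz": 0.014,"turn": 0},
  {"tx": -0.0003,"ty": 0,"tz": 0.014,"turn": 0},
  {"tx": -0.0003,"ty": 0,"tz": 0.014,"turn": 0},
])

```text
time_s: 10.47
eef_pos: [0.5026, 0.1827, 0.1117]
eef_rot: [-0.0, 0.833, 0.553, -0.0]
wrist_force: [-0.7, -0.6, -0.5]
opening: 0.652
```

```bash
python3 - <<'E'
from h import *
viewer.camera('top')
o,c,p,d=snap('wrist','10');
T=rot(o['eef_rot']);print(o['time_s'],o['eef_pos'],np.degrees(np.arctan2(T[1,0],T[0,0])),o['wrist_force'],o['torque'],o['dq'].round(3))
cv2.imwrite('pics/w10y.png',cv2.resize(p[190:310,170:330,::-1],None,fx=5,fy=5,interpolation=cv2.INTER_CUBIC))
o,c,p,d=snap('side','10')
t=proj(c,[[.505,.18,.09]])[0].astype(int)
cv2.imwrite('pics/s10z.png',cv2.resize(p[t[1]-25:t[1]+25,t[0]-30:t[0]+30,::-1],None,fx=12,fy=12,interpolation=cv2.INTER_CUBIC))
E
```

```text
10.5167 [0.50266733 0.18272428 0.11183341] 67.17650825733563 [ 0.77688512  0.83968391 -2.05623717] [ 0.0017915  -0.02394689  0.02598566] [-0.001 -0.002 -0.001 -0.001 -0.001 -0.   ]
```

View pics/w10y.png

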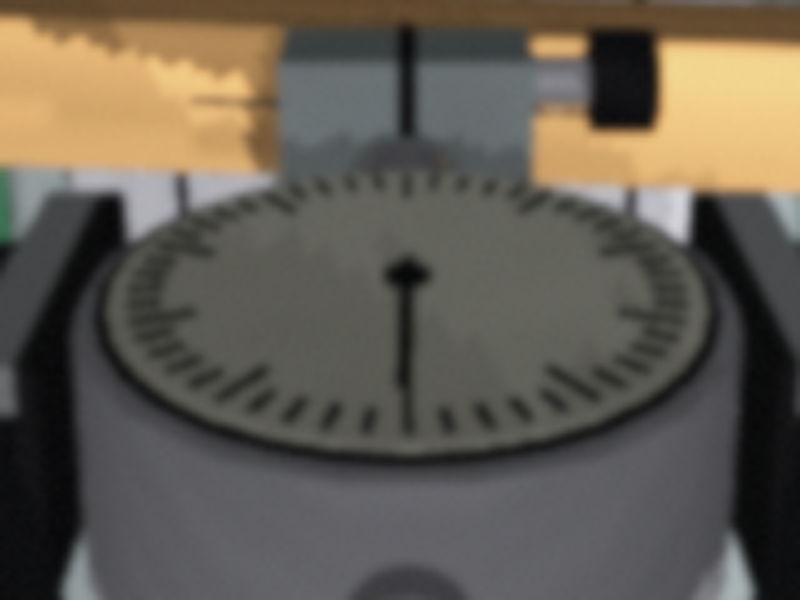

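View pics/s10z.png

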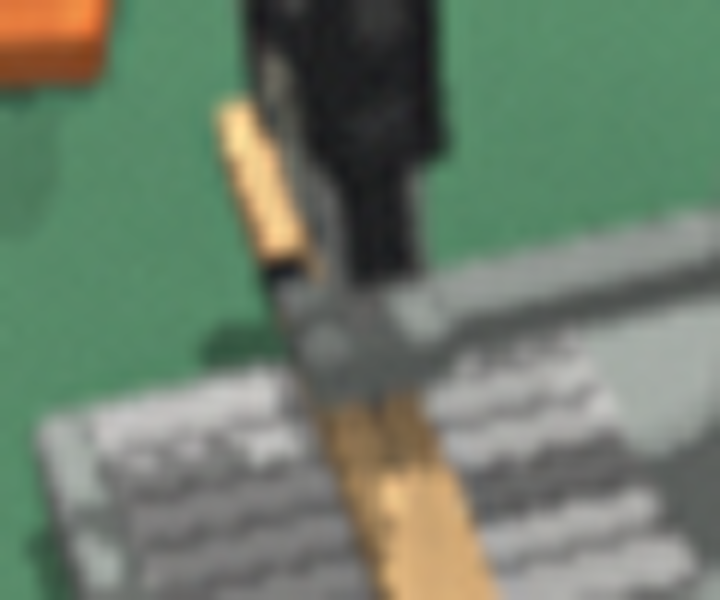

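Request:
move_arm([
  {"tx": 0,"ty": 0,"tz": 0.001,"turn": 0},
  {"tx": 0,"ty": 0,"tz": 0.002,"turn": 0},
  {"tx": 0,"ty": 0,"tz": 0.003,"turn": 0},
  {"tx": 0,"ty": 0,"tz": 0.004,"turn": 0},
  {"tx": 0,"ty": 0,"tz": 0.005,"turn": 0},
  {"tx": 0,"ty": 0,"tz": 0.006,"turn": 0},
  {"tx": 0,"ty": 0,"tz": 0.006,"turn": 0},
  {"tx": 0,"ty": 0,"tz": 0.006,"turn": 0},
])

```text
time_s: 11.28
eef_pos: [0.5027, 0.1827, 0.1058]
eef_rot: [0.0, 0.833, 0.553, 0.0]
wrist_force: [-0.1, 0.0, -1.1]
opening: 0.652
```

```bash
cat > s.py <<'E'
import sys
from h import *
tag=sys.argv[1]
F=[];M=[]
for i in range(6):
    viewer.camera('top');o=get_obs();F.append(o['wrist_force']);M.append(o['torque'])
o,c,p,d=snap('wrist',tag);T=rot(o['eef_rot'])
F=np.array(F);M=np.array(M)
print(o['time_s'],o['eef_pos'],np.degrees(np.arctan2(T[1,0],T[0,0])),'F',F.mean(0).round(2),F.std(0).round(2),'Ftool',(F.mean(0)@T).round(2),'Mtool',(M.mean(0)@T).round(3))
cv2.imwrite(f'pics/w{tag}y.png',cv2.resize(p[190:310,170:330,::-1],None,fx=5,fy=5,interpolation=cv2.INTER_CUBIC))
# needle: rectify dial plane at tool y = offset
cx=onplane
E
python3 s.py 11
```

```text
11.5833 [0.50265331 0.18270789 0.10585546] 67.17325250776496 F [ 0.04  0.   -1.  ] [0.61 0.28 0.33] Ftool [0.02 0.03 1.  ] Mtool [-0.041 -0.017 -0.024]
```

View pics/w11y.png

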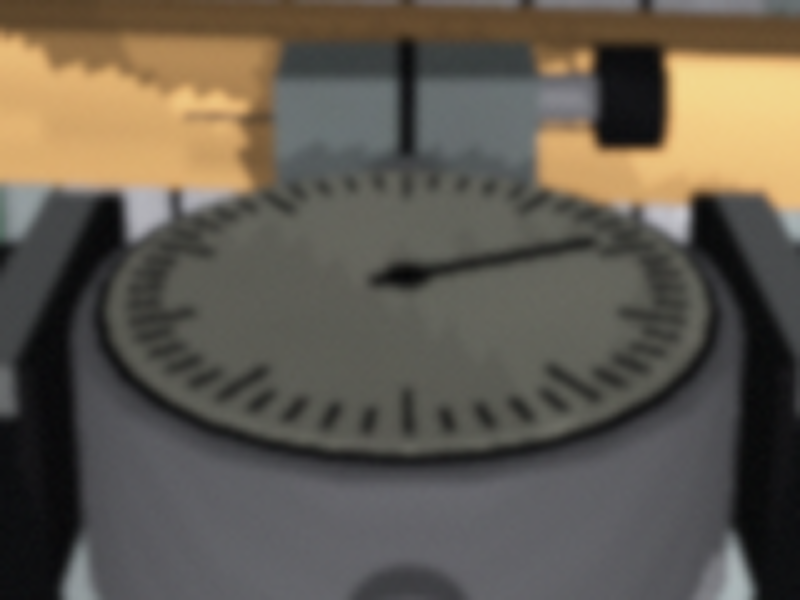

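Request:
move_arm([
  {"tx": 0,"ty": 0,"tz": -0.001,"turn": 0},
  {"tx": 0,"ty": 0,"tz": -0.0015,"turn": 0},
  {"tx": 0,"ty": 0,"tz": -0.0015,"turn": 0},
  {"tx": 0,"ty": 0,"tz": -0.0015,"turn": 0},
])

```text
time_s: 11.97
eef_pos: [0.5026, 0.1827, 0.1074]
eef_rot: [0.0, 0.833, 0.553, 0.0]
wrist_force: [0.0, -0.2, -0.4]
opening: 0.649
```

```bash
python3 s.py 12; cat > n.py <<'E'
import sys
from h import *
for tag in sys.argv[1:]:
    c,p,d,D=load('wrist',tag);tcp=D['tcp'];T=rot(D['q'])
    # dial plane y=-11+1.6ish, case centre tool z = -(32.5-7.7)
    s=6.0;N=420;y0=-.0110;cz=-.0248;cx=-.0007
    jj,ii=np.meshgrid(np.arange(N),np.arange(N))
    # image out: right = viewer right (-tool x), up = world up
    X=cx-(jj-N/2)/s/1000;Z=cz+(ii-N/2)/s/1000
    P=tcp+np.c_[X.ravel(),np.full(N*N,y0),Z.ravel()]@T.T
    q=proj(c,P).reshape(N,N,2).astype(np.float32)
    cv2.imwrite(f'pics/dial{tag}.png',cv2.remap(p,q[...,0],q[...,1],cv2.INTER_CUBIC)[:,:,::-1])
E
python3 n.py 10 11 12; python3 -c "
import cv2,numpy as np
cv2.imwrite('pics/dials.png',cv2.resize(np.hstack([cv2.imread(f'pics/dial{t}.png') for t in (10,11,12)]),(798,266)))"
```

```text
12.2667 [0.50258394 0.18274416 0.10727802] 67.17427522715279 F [ 0.07  0.31 -0.47] [0.5  0.23 0.41] Ftool [ 0.31 -0.06  0.47] Mtool [-0.016  0.04   0.006]
```

View pics/dials.png

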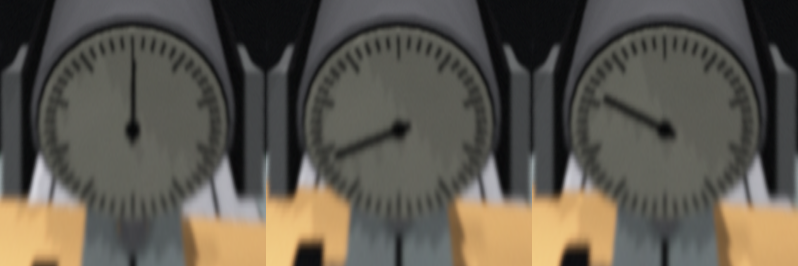

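Request:
move_arm([
  {"tx": 0,"ty": 0,"tz": 0.001,"turn": 0},
  {"tx": 0,"ty": 0,"tz": 0.002,"turn": 0},
  {"tx": 0,"ty": 0,"tz": 0.0023,"turn": 0},
  {"tx": 0,"ty": 0,"tz": 0.0023,"turn": 0},
  {"tx": 0,"ty": 0,"tz": 0.0023,"turn": 0},
])

```text
time_s: 12.73
eef_pos: [0.5026, 0.1827, 0.1049]
eef_rot: [-0.0, 0.833, 0.553, -0.0]
wrist_force: [0.6, -0.0, -0.6]
opening: 0.653
```

```bash
python3 s.py 13; python3 n.py 13; python3 - <<'E'
from h import *
snap('side','13'); c,p,d=snap('top','13')[1:]
for tag in ('10','11','12','13'):
    im=cv2.imread(f'pics/dial{tag}.png',0).astype(float)
    # angular darkness profile round hub
    hub=None
    g=cv2.GaussianBlur(im,(0,0),4);sub=g[170:250,170:250];i=np.unravel_index(sub.argmin(),sub.shape);h=np.array([i[1]+170,i[0]+170])
    a=np.radians(np.arange(0,360,.5));prof=[np.mean([im[int(round(h[1]-r*np.cos(t))),int(round(h[0]+r*np.sin(t)))] for r in range(40,85)]) for t in a]
    print(tag,h,'cw angle',np.degrees(a[np.argmin(prof)]))
# key and bystander check vs start
c0,p0,d0,_=load('top','0')
v,u=np.mgrid[140:250,150:260];uv=np.c_[u.ravel(),v.ravel()]
for pp,dp in((p0,d0),(p,d)):
    P=depthpt(c0,uv,dp);dd=dp[140:250,150:260].ravel();s=cv2.cvtColor(pp,cv2.COLOR_RGB2HSV)[140:250,150:260,1].ravel()
    m=(dd>0)&(s>70)&(P[:,2]>.05)&(P[:,2]<.066);print('key',m.sum(),cv2.minAreaRect((P[m][:,:2]*1000).astype(np.float32)))
E
```

```text
13.0333 [0.50260816 0.1827129  0.10500282] 67.17585584961294 F [ 0.21  0.06 -0.65] [0.19 0.46 0.07] Ftool [0.14 0.17 0.65] Mtool [-0.014  0.033  0.009]
10 [209 205] cw angle 1.0
11 [210 205] cw angle 248.0
12 [209 205] cw angle 298.0
13 [209 205] cw angle 218.5
key 651 ((505.3411560058594, 181.5850830078125), (258.93963623046875, 22.189029693603516), 64.85542297363281)
key 219 ((465.7044677734375, 97.3482894897461), (72.76223754882812, 21.87419891357422), 65.0501708984375)
```

View pics/w13y.png

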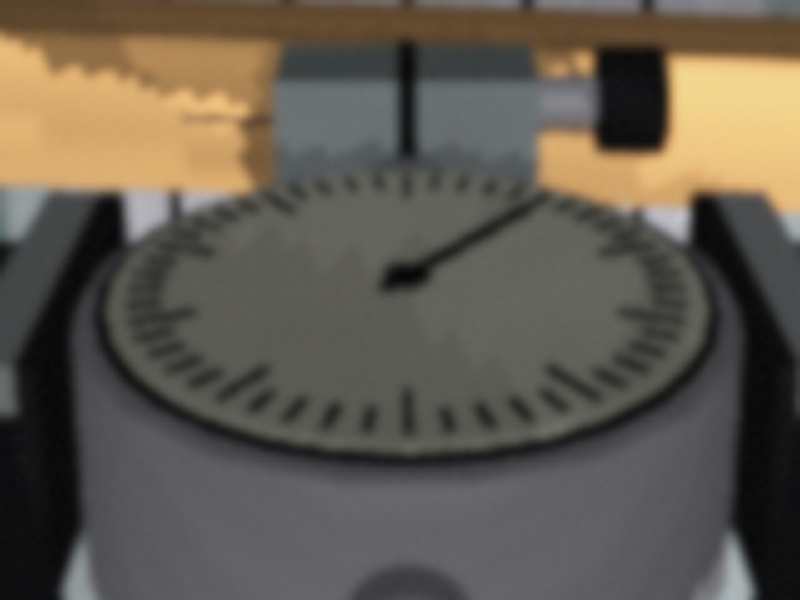

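View pics/side13.png

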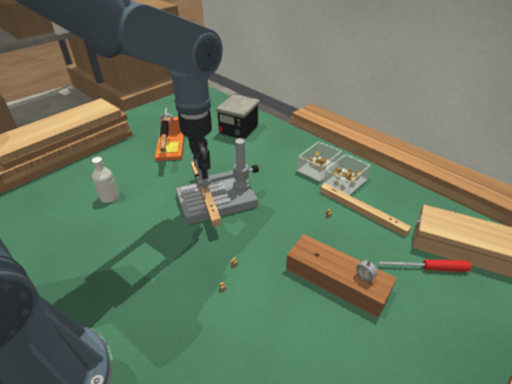

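View pics/top13.png

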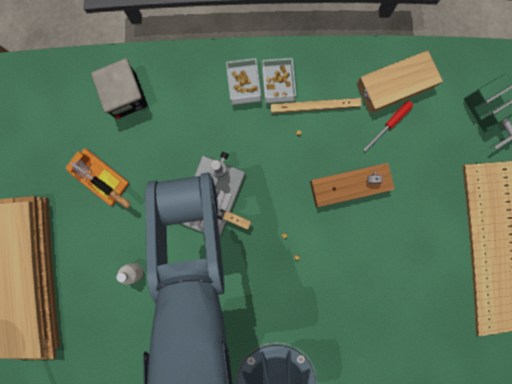

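```bash
python3 -c "
from bench import workorder; print(workorder.hand_in())"
```

```text
the job is handed in; nothing more can be done
None
```

I took the larger indicator from the rack by the rim of its case and lowered its stem through the eye. I handed the job in at about 13 s, with the arm still holding it upright for you to tighten the clamp screw.

**Last checks**
- **Plunger:** the needle has turned 141.5° from 12 o'clock, which is about 3.9 mm of travel.
- **Dial direction:** the tool is at 67.18°, against 67.2° measured for the stand's base, so the dial faces straight away from the column.
- **Stem in the eye:** sideways force on the wrist averages under 0.2 N, within the noise. In the wrist picture the stem lines up with the slot left to right. Front to back I only know it to about 0.5 mm, inside the 1 mm clearance.
- **Keystick and the rest:** the visible part of the keystick has kept its angle (65.05°, from 64.86° at the start). The small indicator and the loose items look undisturbed in the side and top pictures.

**Not fully confirmed**
- **Needle direction:** in the wrist pictures the needle turns anticlockwise as the plunger goes in, not clockwise as described. It moved at the right rate (about 36° per mm), and a clockwise reading would have the plunger coming out as I lowered it. I therefore took the turn as the depth.
- **Depth by height:** the height alone, from the grip in the rack, predicted about 4.7 mm. I trusted the needle.
- **Pencil cross:** the arm hides it, so I relied on your note that it lies within 1 mm of straight below the eye.

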